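# Press a drawer knob home in a locking bench clamp and release it

### The arm

A 7-joint arm with a two-finger parallel gripper is mounted at the origin on the work surface; the furniture and walls round the work are solid. World frame = base frame: x ahead of the robot, y to its left, z up, the work surface at z = 0. Lengths are in m, angles in rad, forces in N, time in s.
With the tool pointing down it reaches from about 0.35 to 0.9 m from the base axis. Payload 7.2 kg.
Tool frame: the origin (TCP) lies midway between the tips of the shut fingers; the grasp point (between the pads) lies 19 mm behind it; z points along the fingers, y is the line along which they close (so a half turn about z gives the same grasp; the last joint's range is limited). The gripper opens to 88 mm and grips with 3 to 60 N. Pads are 20 mm wide; open, the fingers measure 115 mm over their backs; the gripper's body (75 mm by 178 mm) begins 61 mm behind the grasp point.
Start: joints at [1.07, 0.411, -0.013, 1.596, 0.006, 1.134, -0.082], TCP at [0.262, -0.567, 0.223] pointing down, gripper open.
Joint ranges: [-2.95, 2.95], [-0.29, 1.99], [-1.47, 1.44], [0.14, 2.54], [-1.03, 4.17], [0.13, 1.85], [-2.86, 2.86]. Speed limits (rad/s): [2.39, 2.39, 3.01, 3.01, 3.14, 3.14, 3.14].

### API

Orientations are given as a rotation vector (axis times angle).
In Python, from bench import get_obs, capture, camera_info, close_job, masks_of, mark_of gives the robot as it stands. The module is installed in compiled form; this text tells all that it offers.
- The arm moves only by the shell command python3 -m handwheel 'ROWS' [FORCE]. ROWS is JSON, a list that holds one entry, the list of rows, each a list of 5 numbers: the shift along the tool's x, y, z in m, then the turn about the tool's z in rad, then the finger opening in m, from 0 to 0.0878. In form: [[[tx, ty, tz, yaw, grip], ...]]. A call has 1 to 5 rows; each row is the pose to reach, as a shift and turn from the pose commanded when the call began, along the tool's axes at that moment; what a row does not reach only later rows make up. A row lasts 1/10 s, in which the tool goes at most 50 mm and 8.59 degrees, less where a joint would pass 70% of its speed; a pose out of reach is approached as far as the arm can. A call with a gripper value outside its range is refused whole. The fingers move at their own pace and stop on an object; FORCE is the grip in N (left out, the last holds). Time passes only in rows, so rows that repeat a pose let the fingers close. It gives the time, the measured TCP pose, the force, the opening and the grip force at its end, in the units of the state.
- get_obs(): the state, without advancing time (a new reading comes with each control period).
- capture(name): name is "side" or "top" or "wrist"; returns (picture, depth): 480x640x3 uint8, red, green, blue; 480x640 float32, m along the optical axis (not along the pixel's ray), 0 where there is no reading.
- camera_info(name): a dict with "camera_matrix" (3x3 intrinsics, pixels), "world_to_cam" (4x4, takes a point from world to camera coordinates). Camera axes: x right, y up, looking along -z (the intrinsics and any distortion apply to the point x, -y, -z); pixel columns grow to the right and rows downward; lengths in m; the calibration is good to about 2 mm. A picture is of the moment at which its call begins: read the wrist's pose just before it. camera_info takes no time and is no camera call; for the wrist camera it gives the pose at the moment of the call.
- close_job(): hands the job in; it is judged then, once.
Trained networks look in the newest picture that a camera, given by its name, has taken for a name from the list of things; names that differ only in an ending like _2 or _b are one class to them, and where a whole thing is asked for, a point or a joint stands for the part that bears it (a point fixed in the world has none). Each returns a list of dicts, best first, with "score" (0 to 1); they miss things now and then, are a little off and sometimes report something else, mostly with a low value. They report only what shows in the picture. A call takes as long as a camera call.
- masks_of(name, camera): "pixels" (480x640 bool, what is visible of it) and "bbox" ([left, top, right, bottom] in pixels, round what is visible of it).
- mark_of(name, camera): "at" ([column, row] in pixels: a listed point, or the origin of a listed thing).
The state is a dict: "time": time; "joint_pos": joint angles; "dq": joint speeds; "tau": joint torques, N m; "ee_pos": TCP position; "ee_rot": TCP orientation; "force": force on the tool from outside, world axes, zero at the start; "ft_torque": the same for the moment, N m; "opening": finger opening in m; "gripper_force": force on a finger pad.
Only numpy, scipy, OpenCV 4.12 (cv2) and the standard library are available. Lean on these libraries where they do the work, as an engineer would, in place of code of your own. Each camera call takes 0.05 s, during which the arm holds its last target. There are 200 camera calls.

### The job

The turned knob of the small drawer front still stands proud of its face: stand the front upright in the slot of the bench clamp with the knob towards the moving jaw, and slide it gently along the slot until it bears firmly against the wooden end stop. Then push the clamp's long handle shut, smoothly and without straining it, until it snaps over centre and stays locked with your hand off it, so that the jaw and not your fingers presses the knob fully home. Finally flick the small release lever beside the handle so that the jaw springs wide open, and leave the front standing in the slot, still up against the stop, without disturbing the pots, the glue bottle or the wooden box.

Things in the scene. Friction and masses are not known exactly. Their poses are not given: they have to be found in the camera images.
- clamp: Locking pliers lying flat (mid-plane 39 mm up), bolted to a 200 x 154 mm plywood board fixed on the table. Origin: on the table below the moving jaw's pivot. x: from the jaws to the handle's end; y: direction in which moving jaw and handle close; z up. Board: x -142..58, y -63..91, top at z = 15 mm. Fixed jaw: face 26 mm across at x = -80, y = 40 mm; frame behind it up to 51 mm high.
- slot (a point): Middle of the slot's floor, at x = -80, y = 30, z = 15 mm of the clamp, same axes. The slot runs along x (from -136 to -32 mm of the clamp) between two low rounded wooden rails, 20 mm apart, tops at z = 23 mm; the fixed jaw is flush with the +y rail. The front's origin belongs here in x, and the clamp itself pushes it over to the +y rail.
- end_stop: Plain wooden block, 12 x 32 x 24 mm, that closes the slot at its handle end, fixed on the board. Origin: centre of the lower edge of the face the work is slid against (x = -25, y = 30, z = 15 mm of the clamp), same axes.
- pad: Round rubber pad, 23 mm across, on the moving jaw. Origin: centre of its pressing face, which presses along +y. Open, the face is near x = -78, y = -15 mm of the clamp; locked on the finished work, near x = -80, y = 2 mm. Jaw and linkage flex a little, so that the locked clamp grips with 35 to 40 N.
- jaw (a joint): Hinge of the moving jaw, rad: 0 = wide open (a spring holds it there), about 0.22 when locked on the finished work.
- handle_open (a point): Fixed point of the clamp, same axes, at x = 150, y = -139, z = 39 mm. The push spot of the open handle lies here or up to 28 mm further along +y and 16 along +x (the adjuster block is set differently each time): outer (-y) face of its black sleeve, 16 mm short of the round end. Sleeve: 75 mm long, 16 wide, z 28 to 50 mm, free on its -y side; a spring holds it open (about 4 N).
- handle_shut (a point): Fixed point at x = 171, y = -81, z = 39 mm of the clamp: when locked the push spot is here or up to 31 mm further along +y and 10 along +x, by the adjuster. From open it travels about 60 mm. Pushing takes up to 15 N as the knob goes in, then less and less, nothing at dead centre; past it the handle snaps on by itself some 8 mm to a solid stop and stays. Over 20 N by the fingers strains the clamp.
- lever_shut (a point): Fixed point at x = 182, y = -48, z = 39 mm of the clamp: when locked, here or further on just as the handle is, is the +y face of the release lever's upright steel tab (20 mm long, 6 thick, 24 high). It stands 33 mm on the +y side of the sleeve's outer face, 10 mm nearer the handle's end than the push spot. Beyond x = 150 mm no frame stands on its +y side.
- release_lever (a joint): Hinge of the release lever, rad: 0 = at rest, up to 0.14 as its tab, 87 mm from the hinge, is pushed along -y towards the handle. After about 0.02 rad of play its nose pries the locked knuckle back over centre (up to some 10 N at the tab); at 0.05 to 0.1 rad the clamp springs open, handle and lever jumping away along -y.
- front: Small drawer front, loose: plain pale board, 110 mm long (x), 14 thick (y), 48 high (z), 0.13 kg, standing on its long edge on the right-hand table. Origin: centre of its underside. Knob in the middle of its -y face. In the slot its axes agree with the clamp's; against the stop its origin is at x = -80 mm of the clamp. Grasp across the thickness near its -x end, 42 mm from the middle.
- knob: Turned wooden knob of the front, 28 mm across, 24 mm long, its axis 24 mm above the front's underside. Its tenon is a tight fit (20 N) and slides along the front's y. To be pressed by the clamp only. Origin as knob_seat.
- knob_seat (a point): Centre of the knob's rear collar. Fully home it lies in the front's -y face (y = -7 mm of the front); at the start it stands 5 to 8 mm further out.
- glue: White glue bottle, 70 mm across, 182 mm tall, left of the clamp; leave it alone. Origin: centre of its underside.
- pot_a: Small gouache pot, 36 mm across, 41 mm tall, on the right-hand table, on the robot's side of the front; leave it alone. Origin: centre of its underside.
- pot_b: A second such gouache pot, right of the front; leave it alone. Origin: centre of its underside.
- bits_box: Open two-compartment wooden box, 68 x 140 x 62 mm, left of the clamp; leave it alone. Origin: centre of its underside.

How it is judged:
On the way, in this order (a step that is already met when the one before it is completed fails the run):
1. the front stands upright in the slot, its end pressed firmly (over 2 N) against the end stop (x of front in the frame of clamp above -0.082 m and y of front in the frame of clamp between 0.024 and 0.036 m and z of front in the frame of clamp below 0.0175 m and angle between front's own z axis and vertical below 0.08 rad and angle between the x axis of front and the x axis of clamp, either way round below 0.06 rad and contact force between end_stop and front above 2 N), for 0.1 s.
2. the clamp is locked: it grips with the hand off the handle and the knob is fully home (contact force between pad and front above 20 N and contact force between the fingers and clamp below 0.5 N and y of knob_seat in the frame of front above -0.0082 m), for 0.4 s.
3. the release lever is pushed while the clamp still grips (value of joint release_lever above 0.02 rad and contact force between pad and front above 10 N).
At the end, for the whole second after the job is handed in: The jaw stands wide open (within 0.05 rad) and clear of the work; the front rests upright on the slot's floor (within 2.5 mm), between the rails and along them (0.06 rad), within 3 mm of the end stop; the knob is home within 1.2 mm (x of front in the frame of clamp above -0.083 m and y of front in the frame of clamp between 0.024 and 0.036 m and z of front in the frame of clamp below 0.0175 m and angle between front's own z axis and vertical below 0.08 rad and angle between the x axis of front and the x axis of clamp, either way round below 0.06 rad and y of knob_seat in the frame of front above -0.0082 m and value of joint jaw below 0.05 rad and contact force between pad and front below 0.1 N and linear speed of front below 0.02 m/s); the robot touches nothing.
It fails at once if the clamp was strained: more than 20 N by the fingers on any part of it (contact force between the fingers and clamp above 20 N).
It fails at once if the front was rammed against the end stop: more than 25 N (contact force between end_stop and front above 25 N).
It fails at once if the fingers pressed on the knob: more than 6 N (contact force between the fingers and knob above 6 N).
It fails at once if a pot, the glue bottle or the wooden box was disturbed: moved over 15 mm (distance of any of glue, pot_a, pot_b, bits_box from where it was at the start of the episode above 0.015 m).
It also fails if it takes over 70 s, if anything falls off the work surface, if the arm or the gripper's body presses on something with over 40 N, if the wrist force passes 120 N, or if a joint passes its speed limit or range.

## Working session

There is one attempt and no reset: what is moved stays moved. The work goes in short steps, Python scripts to look and compute and a shell command to move; the robot and the scene stay as the last step left them, time stands still between calls to the robot, and variables do not carry over. Pictures are saved under pics/ and viewed, at most 12 in all, crops included, and the job is handed in when it is done.

```bash
mkdir -p pics; cat > h.py <<'E'
import numpy as np, cv2
from scipy.spatial.transform import Rotation as R
from bench import *
def px2w(cam,info,u,v,depth):
    K=np.array(info["camera_matrix"]);T=np.linalg.inv(np.array(info["world_to_cam"]))
    x=(u-K[0,2])/K[0,0]*depth;y=(v-K[1,2])/K[1,1]*depth
    p=np.stack([x,-y,-depth*np.ones_like(x),np.ones_like(x)],-1)
    return (p@T.T)[...,:3]
def cloud(cam,d,info,m):
    v,u=np.nonzero(m&(d>0)); return px2w(cam,info,u.astype(float),v.astype(float),d[v,u])
def ray_z(info,u,v,z):
    a=px2w(0,info,np.array([u,u],float),np.array([v,v],float),np.array([0.,1.]))
    t=(z-a[0,2])/(a[1,2]-a[0,2]); return a[0]+t*(a[1]-a[0])
def save(n,im): cv2.imwrite("pics/"+n,im[...,::-1])
E
python3 - <<'E'
from h import *
o=get_obs();print(o["ee_pos"],o["ee_rot"],o["force"])
ims=[]
for c in ["top","side"]:
    im,d=capture(c);ims.append(im);info=camera_info(c)
    np.savez(c+"0.npz",im=im,d=d)
    print(c,np.linalg.inv(np.array(info["world_to_cam"])).round(3)[:3].tolist())
    for n in ["clamp","front","knob","end_stop","pad","pot_a","glue","bits_box","handle_open","release_lever","slot"]:
        for r in mark_of(n,c)[:2]:
            u,v=r["at"];dd=d[int(np.clip(v,0,479)),int(np.clip(u,0,639))]
            print(n,round(r["score"],2),np.round(r["at"],1),px2w(c,info,np.array(float(u)),np.array(float(v)),dd).round(4))
save("a.png",cv2.resize(np.vstack(ims),(427*800//640,600)) if 0 else ims[0]);save("b.png",ims[1])
E
```

```text
[ 0.26185843 -0.56695952  0.2218132 ] [-3.06683233e+00 -6.74260195e-01  7.59768792e-04] [0.50472788 0.66736874 0.04666708]
top [[-0.022, 0.902, -0.431, -0.37], [-1.0, -0.017, 0.015, 0.054], [0.006, 0.431, 0.902, 1.684]]
clamp 0.55 [277.7 232.8] [0.432  0.1782 0.0471]
end_stop 0.48 [268.7 229.2] [0.4594 0.2106 0.0198]
pad 0.5 [263.1 242.8] [0.3935 0.2245 0.0539]
glue 0.85 [188.3 262.8] [0.3203 0.4564 0.0711]
bits_box 0.71 [227.7 289.2] [0.2476 0.336  0.0226]
handle_open 0.93 [340.2 229.5] [ 0.4652 -0.0299 -0.0032]Traceback (most recent call last):
  File "<stdin>", line 9, in <module>
ValueError: it knows: bits_box, clamp, end_stop, front, glue, handle_open, handle_shut, knob, knob_seat, lever_shut, pad, pot, slot
```

```bash
python3 - <<'E'
from h import *
for c in ["top","side"]:
    im,d=capture(c);info=camera_info(c);np.savez(c+"0.npz",im=im,d=d)
    print(c)
    for n in ["clamp","front","knob","end_stop","pad","pot","handle_open","handle_shut","lever_shut","slot","glue","bits_box"]:
        for r in mark_of(n,c)[:2]:
            u,v=r["at"];dd=d[int(np.clip(v,0,479)),int(np.clip(u,0,639))]
            z={"handle_open":.039,"handle_shut":.039,"lever_shut":.039,"slot":.015,"end_stop":.015,"pad":.039}.get(n,0)
            print(n,round(r["score"],2),np.round(r["at"],1),px2w(c,info,np.array(float(u)),np.array(float(v)),dd).round(3),ray_z(info,u,v,z).round(4))
    save(c+".png",im)
E
```

```text
top
clamp 0.94 [279.4 233.1] [0.432 0.173 0.045] [0.4539 0.1761 0.    ]
end_stop 0.56 [267.8 227.6] [0.458 0.212 0.036] [0.4679 0.2142 0.015 ]
pad 0.42 [261.  244.3] [0.388 0.231 0.054] [0.3952 0.2328 0.039 ]
handle_open 0.64 [340.  229.6] [ 0.462 -0.029  0.002] [ 0.444  -0.0272  0.039 ]
handle_shut 0.68 [331.  215.3] [0.5   0.001 0.036] [0.498  0.0012 0.039 ]
handle_shut 0.45 [279.2 233.3] [0.431 0.173 0.045] [0.4341 0.1739 0.039 ]
lever_shut 0.9 [332.7 204.5] [ 0.745 -0.019 -0.334] [ 0.5392 -0.0057  0.039 ]
lever_shut 0.28 [254.2 235.8] [0.439 0.259 0.012] [0.4265 0.256  0.039 ]
slot 0.79 [256.4 236.2] [0.438 0.252 0.012] [0.4365 0.2515 0.015 ]
glue 0.6 [188.8 259.8] [0.323 0.451 0.089] [0.3615 0.4734 0.    ]
bits_box 0.92 [227.9 287.7] [0.247 0.333 0.038] [0.2611 0.3394 0.    ]
side
clamp 0.79 [326.7 239. ] [0.452 0.143 0.015] [0.4551 0.1759 0.    ]
clamp 0.41 [343.3 327.3] [ 0.446 -0.321  0.025] [ 0.4507 -0.281   0.    ]
front 0.73 [314.7 221. ] [0.429 0.282 0.011] [0.4309 0.3098 0.    ]
front 0.67 [346.8 337.9] [ 0.45  -0.353  0.021] [ 0.4534 -0.3216 -0.    ]
knob 0.51 [343.7 33
[... 151 characters left out ...]
1] [0.398 0.22  0.041] [0.3985 0.2246 0.039 ]
pot 0.87 [342.1 378.7] [ 0.426 -0.486  0.023] [ 0.4292 -0.456   0.    ]
pot 0.6 [266.4 319.8] [ 0.29  -0.263  0.016] [ 0.2893 -0.237   0.    ]
handle_open 0.61 [329.7 254.8] [ 0.455  0.081 -0.003] [ 0.4469 -0.0075  0.039 ]
handle_shut 0.94 [353.1 257.5] [ 0.502 -0.03   0.04 ] [ 0.5026 -0.0281  0.039 ]
lever_shut 0.93 [364.  249.1] [0.548 0.099 0.001] [0.5359 0.0177 0.039 ]
slot 0.73 [312.  222.6] [0.419 0.247 0.021] [0.42   0.2621 0.015 ]
glue 0.79 [286.3 205.7] [0.35  0.445 0.   ] [0.3502 0.4452 0.    ]
bits_box 0.63 [258.8 218.8] [0.267 0.295 0.019] [0.2649 0.3436 0.    ]
bits_box 0.51 [330.7 256.7] [ 0.456  0.066 -0.002] [0.4557 0.0622 0.    ]
```

View pics/top.png

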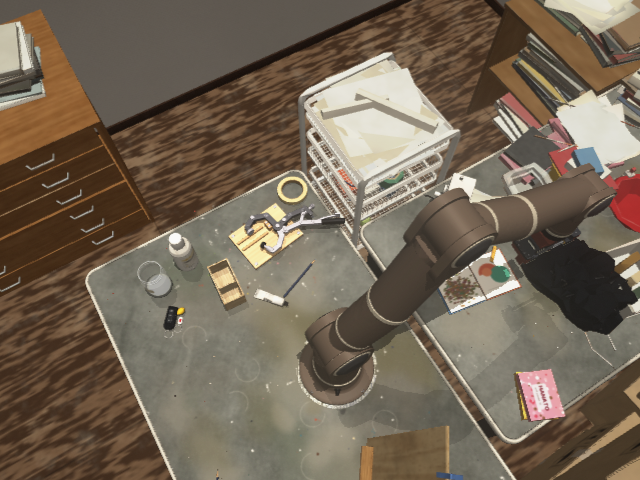

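View pics/side.png

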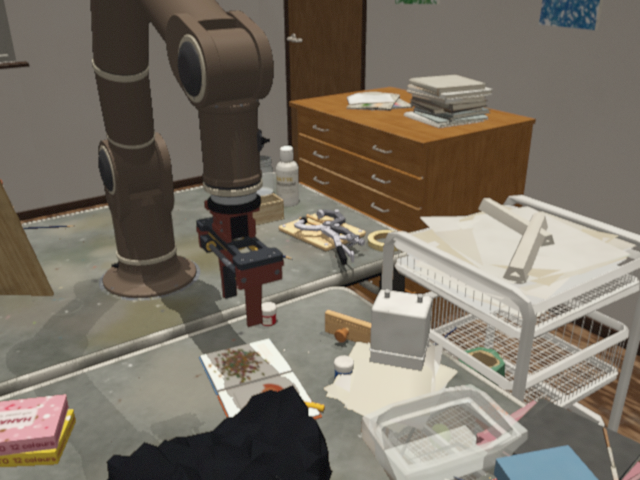

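The top view shows the clamp at about (275,230), with its board and handle out to (345,220). The side view shows the front at about (348,328), knob at (343,333), with pots at (268,314) and (343,367) and a white tin just behind the front. Next is the wrist camera.

```bash
python3 - <<'E'
from h import *
o=get_obs();print(R.from_rotvec(o["ee_rot"]).as_matrix().round(3).tolist())
c="wrist"
info=camera_info(c);im,d=capture(c);T=np.linalg.inv(np.array(info["world_to_cam"]));print(T.round(3).tolist(),np.array(info["camera_matrix"]).round(1).tolist())
for n in ["front","knob","knob_seat","pot"]:
    for r in mark_of(n,c)[:2]:
        u,v=r["at"];print(n,round(r["score"],2),np.round(r["at"],1),ray_z(info,u,v,{"knob":.024,"knob_seat":.024}.get(n,0)).round(4))
save("w1.png",im)
# fit clamp
P=np.array([[0,0],[-80,30],[-25,30],[150,-139],[171,-81],[182,-48]])/1e3
import json
W={"top":[[.4539,.1761],[.4365,.2515],[.4679,.2142],[.444,-.0272],[.498,.0012],[.5392,-.0057]],
"side":[[.4551,.1759],[.42,.2621],None,[.4469,-.0075],[.5026,-.0281],[.5359,.0177]]}
A=[];B=[]
for k in W:
    for p,w in zip(P,W[k]):
        if w: A.append(p);B.append(w)
A=np.array(A);B=np.array(B)
ca,cb=A.mean(0),B.mean(0);H=(A-ca).T@(B-cb)
th=np.arctan2(H[0,1]-H[1,0],H[0,0]+H[1,1]);Rm=np.array([[np.cos(th),-np.sin(th)],[np.sin(th),np.cos(th)]])
t=cb-Rm@ca;print(np.degrees(th),t,(A@Rm.T+t-B).round(3).tolist())
E
```

```text
[[0.908, 0.419, -0.0], [0.419, -0.908, -0.0], [-0.0, 0.0, -1.0]]
[[0.421, 0.864, 0.278, 0.34], [-0.907, 0.4, 0.129, -0.533], [0.0, -0.306, 0.952, 0.385], [0.0, 0.0, 0.0, 1.0]] [[371.3, 0.0, 319.5], [0.0, 371.3, 240.2], [0.0, 0.0, 1.0]]
pot 0.57 [14.6 27.4] [ 0.2964 -0.2438  0.    ]
-50.76315036661887 [0.4569217  0.17710935] [[0.003, 0.001], [-0.007, 0.007], [-0.004, 0.001], [0.0, 0.0], [0.004, -0.008], [-0.004, 0.011], [0.002, 0.001], [0.01, -0.004], [-0.003, -0.019], [-0.0, 0.022], [-0.001, -0.012]]
```

View pics/w1.png

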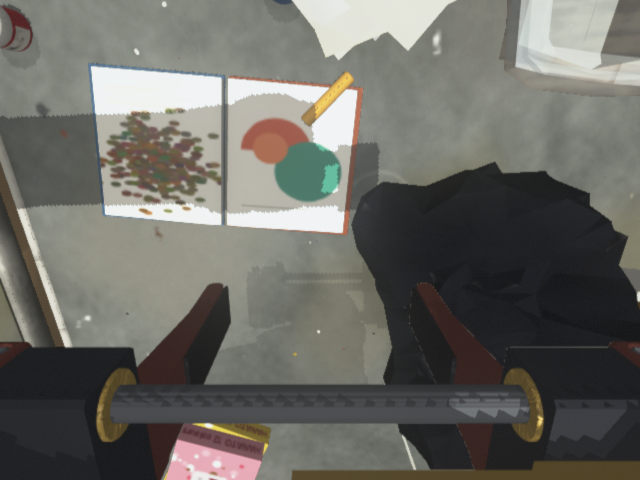

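The wrist view shows only the book and cloth, plus one pot at the top left (15,27). The front lies further ahead, so I move above it.

```bash
python3 -m handwheel '[[[0.03,-0.016,-0.01,0,0.08],[0.075,-0.042,-0.03,0,0.08],[0.12,-0.067,-0.05,0,0.08],[0.165,-0.092,-0.06,0,0.08],[0.2,-0.115,-0.06,0,0.08]]]' && python3 -m handwheel '[[[0.03,-0.018,0,0,0.08],[0.038,-0.018,0,0,0.08],[0.038,-0.018,0,0,0.08],[0.038,-0.018,0,0,0.08]]]'
cat > look.py <<'E'
from h import *
import sys
c="wrist";info=camera_info(c);im,d=capture(c);np.savez(sys.argv[1]+".npz",im=im,d=d,wc=info["world_to_cam"],K=info["camera_matrix"])
o=get_obs();print(o["time"],o["ee_pos"].round(4) if hasattr(o["ee_pos"],"round") else o["ee_pos"],o["ee_rot"])
Z={"knob":.024,"knob_seat":.024,"slot":.015,"end_stop":.015,"pad":.039,"handle_open":.039,"handle_shut":.039,"lever_shut":.039}
for n in sys.argv[2:]:
    for r in mark_of(n,c)[:2]:
        u,v=r["at"];print(n,round(r["score"],2),np.round(r["at"],1),ray_z(info,u,v,Z.get(n,0)).round(4))
    ms=masks_of(n,c)
    if ms and n in("front","knob"):
        p=cloud(c,d,info,ms[0]["pixels"]); print(n,ms[0]["score"],len(p),np.percentile(p,[2,50,98],0).round(4).tolist())
        np.save(n+".npy",p)
save(sys.argv[1]+".png",im)
E
python3 look.py w2 front knob knob_seat pot
```

```text
time: 2.55
ee_pos: [0.3943, -0.3821, 0.2841]
ee_rot: [3.066, 0.673, 0.003]
force: [1.0, 0.6, -0.2]
opening: 0.08
gripper_force: 0.0
time: 2.95
ee_pos: [0.4189, -0.3522, 0.2823]
ee_rot: [3.068, 0.672, -0.001]
force: [0.2, -0.1, -0.1]
opening: 0.0801
gripper_force: 0.0
3.0 [ 0.4186 -0.3525  0.2822] [ 3.06888891e+00  6.70594004e-01 -1.35242882e-03]
front 0.86 [306.2 152. ] [ 0.4587 -0.3182  0.    ]
front 0.59 2074 [[0.4183, -0.3543, 0.0009], [0.4509, -0.3292, 0.0478], [0.5018, -0.2885, 0.0501]]
knob 0.9 [314.4 163.7] [ 0.453  -0.3317  0.024 ]
knob 0.41 [305.5 152.8] [ 0.4597 -0.3178  0.024 ]
knob 0.92 488 [[0.4274, -0.3543, 0.0003], [0.4438, -0.3401, 0.0319], [0.4542, -0.3265, 0.0386]]
knob_seat 0.88 [310.4 164.4] [ 0.4504 -0.3279  0.024 ]
pot 0.64 [401.8 220.3] [ 0.433  -0.4593  0.    ]
pot 0.57 [199.6 247.4] [ 0.2946 -0.2439  0.    ]
```

View pics/w2.png

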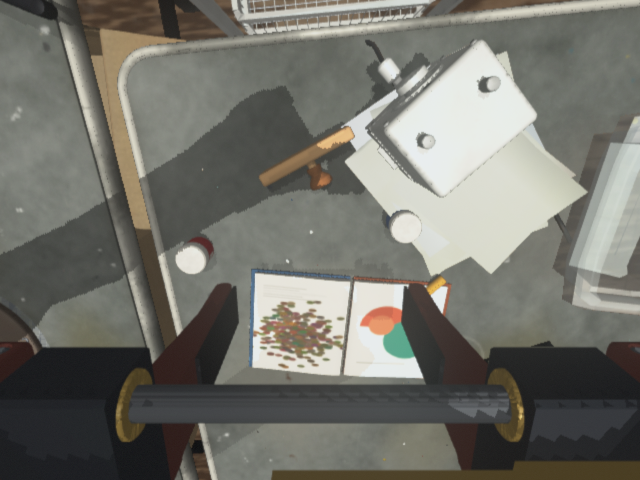

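The front runs from pixel (262,180), its −x end, to (353,133). The knob at (318,177) faces lower right, the white pot is at (405,226) and the tin is beyond. I fit its line from the depth.

```bash
cat > fit.py <<'E'
from h import *
p=np.load("front.npy");q=p[(p[:,2]>.043)&(p[:,2]<.056)][:,:2].astype(np.float32)
(c,s,a)=cv2.minAreaRect(q);b=cv2.boxPoints((c,s,a))
e=b[1]-b[0],b[2]-b[1];L=max(e,key=np.linalg.norm);L=L/np.linalg.norm(L)
if L[0]<0:L=-L
k=np.load("knob.npy");k=k[(k[:,2]>.015)&(k[:,2]<.045)]
y=np.array([-L[1],L[0]]);print("n",len(q),"c",c,"size",s,"yaw",np.degrees(np.arctan2(L[1],L[0])),"knob rel",((np.median(k,0)[:2]-c)@L).round(4),((k[:,:2]-c)@y).min().round(4))
v=cv2.fitLine(q,cv2.DIST_HUBER,0,.01,.01).ravel();print("line yaw",np.degrees(np.arctan2(v[1],v[0])),v[2:])
g=np.array(c)-.042*L;print("grasp",g)
o=get_obs();M=R.from_rotvec(o["ee_rot"]).as_matrix()
print("tool shift to grasp",(M.T@np.append(g-np.array(o["ee_pos"])[:2],0)).round(4),"tool x yaw",np.degrees(np.arctan2(M[1,0],M[0,0])), "z",o["ee_pos"][2])
E
python3 fit.py
```

```text
n 1402 c (0.45819365978240967, -0.3197372853755951) size (0.014039047062397003, 0.10887645184993744) yaw -36.934814 knob rel 0.0006 -0.038
line yaw -37.04178 [ 0.45966843 -0.32053378]
grasp [ 0.42462223 -0.29449923]
tool shift to grasp [ 0.0283 -0.0493 -0.    ] tool x yaw 24.761735718898635 z 0.28236840748387126
```

```bash
python3 -m handwheel '[[[0.006,-0.01,0,-0.149,0.06],[0.012,-0.02,0,-0.298,0.06],[0.018,-0.03,0,-0.447,0.06],[0.024,-0.04,0,-0.596,0.06],[0.028,-0.049,0,-0.74,0.06]]]' >/dev/null && python3 -m handwheel '[[[0,0,0,-0.149,0.06],[0,0,0,-0.298,0.06],[0,0,0.02,-0.447,0.06],[0,0,0.05,-0.596,0.06],[0,0,0.08,-0.74,0.06]]]' && python3 -m handwheel '[[[0,0,0.02,-0.149,0.06],[0,0,0.03,-0.298,0.06],[0,0,0.03,-0.447,0.06],[0,0,0.03,-0.584,0.06],[0,0,0.03,-0.584,0.06]]]'; python3 look.py w3 front knob; python3 fit.py; python3 -c "
from bench import *;print(get_obs()['joint_pos'])"
```

```text
time: 4.4
ee_pos: [0.4249, -0.2949, 0.202]
ee_rot: [1.802, 2.571, -0.0]
force: [0.4, -0.0, -0.1]
opening: 0.0599
gripper_force: 0.0
time: 4.9
ee_pos: [0.4246, -0.2948, 0.1723]
ee_rot: [-0.993, -2.981, -0.0]
force: [-0.0, -0.2, 0.5]
opening: 0.0596
gripper_force: 0.0
4.95 [ 0.4246 -0.2948  0.1724] [1.00032396e+00 2.97802614e+00 3.69786122e-04]
front 0.76 [320. 256.] [ 0.4574 -0.3184  0.    ]
front 0.82 2922 [[0.4126, -0.3518, 0.0043], [0.445, -0.3243, 0.0479], [0.4981, -0.2839, 0.0497]]
knob 0.78 [304.5 267.8] [ 0.451  -0.3311  0.024 ]
knob 0.86 701 [[0.427, -0.3524, 0.0227], [0.4412, -0.3381, 0.0319], [0.4534, -0.3249, 0.0382]]
n 1989 c (0.4578671455383301, -0.31871166825294495) size (0.013755768537521362, 0.10878019779920578) yaw -37.126446 knob rel -0.0016 -0.0381
line yaw -37.094093 [ 0.4550745  -0.31694537]
grasp [ 0.42438032 -0.29336147]
tool shift to grasp [ 0.0011  0.0009 -0.    ] tool x yaw 142.91375303067662 z 0.17251369508642767
[ 0.8861272   0.31899289 -0.45570214  1.8917466   0.16849699  0.96795157
  1.27795855]
```

```bash
python3 -m handwheel '[[[0.001,0.001,0.04,0,0.06],[0.001,0.001,0.085,0,0.06],[0.001,0.001,0.125,0,0.06],[0.001,0.001,0.15,0,0.06],[0.001,0.001,0.1565,0,0.06]]]' && python3 -m handwheel '[[[0,0,0,0,0.04],[0,0,0,0,0.02],[0,0,0,0,0.005],[0,0,0,0,0.005],[0,0,0,0,0.005]]]' 30 && python3 -m handwheel '[[[0,0,0,0,0.005],[0,0,0,0,0.005],[0,0,0,0,0.005]]]'
```

```text
time: 5.65
ee_pos: [0.4229, -0.2922, 0.0134]
ee_rot: [-0.996, -2.975, -0.002]
force: [-0.2, 0.5, 0.8]
opening: 0.0599
gripper_force: 0.0
time: 6.15
ee_pos: [0.4249, -0.2936, 0.0168]
ee_rot: [0.995, 2.978, -0.001]
force: [-0.2, 0.5, 0.1]
opening: 0.0233
gripper_force: 0.0
time: 6.45
ee_pos: [0.4246, -0.2935, 0.0163]
ee_rot: [0.995, 2.979, -0.001]
force: [-0.0, -0.1, 5.7]
opening: 0.0135
gripper_force: 30.0
```

```bash
python3 -m handwheel '[[[0,0,-0.01,0,0.005],[0,0,-0.04,0,0.005],[0,0,-0.08,0,0.005],[0,0,-0.125,0,0.005],[0,0,-0.17,0,0.005]]]' && python3 -m handwheel '[[[0.02,0.018,-0.03,0.03,0.005],[0.05,0.046,-0.05,0.08,0.005],[0.085,0.078,-0.07,0.13,0.005],[0.12,0.11,-0.08,0.18,0.005],[0.155,0.143,-0.08,0.245,0.005]]]' && python3 -m handwheel '[[[0.035,0.033,0,0,0.005],[0.07,0.065,0,0,0.005],[0.1,0.093,0,0,0.005],[0.13,0.12,0,0,0.005],[0.16,0.145,0,0,0.005]]]'
```

```text
time: 6.95
ee_pos: [0.4239, -0.2926, 0.1877]
ee_rot: [-0.994, -2.979, -0.001]
force: [1.1, -0.1, -1.6]
opening: 0.014
gripper_force: 30.0
time: 7.45
ee_pos: [0.3863, -0.0838, 0.2676]
ee_rot: [1.354, 2.832, -0.0]
force: [0.1, 0.5, -1.7]
opening: 0.014
gripper_force: 30.0
time: 7.95
ee_pos: [0.3978, 0.1316, 0.2663]
ee_rot: [1.351, 2.835, -0.0]
force: [1.0, 0.0, -1.2]
opening: 0.0139
gripper_force: 30.0
```

```bash
python3 -m handwheel '[[[0.03,-0.005,0,0,0.005],[0.06,-0.012,0,0,0.005],[0.08,-0.016,0,0,0.005],[0.08,-0.016,0,0,0.005],[0.08,-0.016,0,0,0.005]]]' && python3 look.py w4 clamp slot end_stop pad handle_open handle_shut lever_shut bits_box glue
```

```text
time: 8.45
ee_pos: [0.3359, 0.1815, 0.2662]
ee_rot: [1.351, 2.834, -0.0]
force: [0.4, 0.4, -0.2]
opening: 0.0141
gripper_force: 30.0
8.5 [0.3363 0.1811 0.2661] [ 1.35315525e+00  2.83418357e+00 -1.78646670e-04]
clamp 0.73 [395.2 256.6] [0.4568 0.1813 0.    ]
slot 0.75 [428.3 194.9] [0.4293 0.2617 0.015 ]
end_stop 0.79 [421.3 242. ] [0.4621 0.2164 0.015 ]
pad 0.56 [394.9 200.7] [0.3976 0.2339 0.039 ]
bits_box 0.57 [360.2  30.4] [0.2609 0.3409 0.    ]
```

View pics/w4.png

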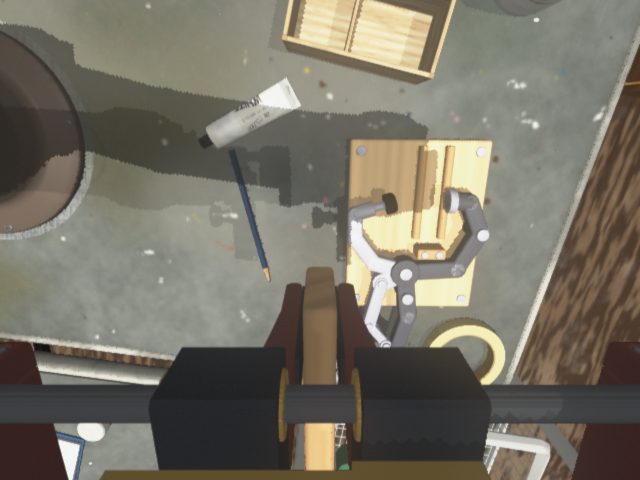

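The picture shows the board from (350,140) to (490,305), rails at columns 420 and 447, the end stop at (428,252), the moving jaw's pad at (392,203) and the fixed jaw at (455,200). I fit the board and rails from the depth.

```bash
cat > cl.py <<'E'
from h import *
import sys
z=np.load(sys.argv[1]+".npz");im,d=z["im"],z["d"];info=dict(camera_matrix=z["K"],world_to_cam=z["wc"])
v,u=np.mgrid[0:480,0:640].astype(float);P=px2w(0,info,u,v,d)
c0=np.array([.457,.177]);th=np.radians(-50.8)
near=(np.linalg.norm(P[...,:2]-np.array([.4553,.2204]),axis=-1)<.15)&(d>0)
print("zhist",np.histogram(P[near][:,2],bins=np.arange(-.006,.066,.006)))
hsv=cv2.cvtColor(im,cv2.COLOR_RGB2HSV)
m=near&(np.abs(P[...,2]-.015)<.006)&(hsv[...,1]>60)
m=cv2.morphologyEx(m.astype(np.uint8),cv2.MORPH_OPEN,np.ones((3,3)))
n,lab,st,_=cv2.connectedComponentsWithStats(m);m=lab==1+np.argmax(st[1:,4])
q=P[m][:,:2].astype(np.float32);c,s,a=cv2.minAreaRect(q)
b=cv2.boxPoints((c,s,a));L=max((b[1]-b[0],b[2]-b[1]),key=np.linalg.norm);L/=np.linalg.norm(L);L=L if L[0]>0 else -L
Y=np.array([-L[1],L[0]]);print("board z",np.median(P[m][:,2]),"c",c,"s",s,"yaw",np.degrees(np.arctan2(L[1],L[0])),"origin",np.array(c)+.042*L-.014*Y)
# rails: points z ~ .023 in clamp frame
o=np.array(c)+.042*L-.014*Y
X=np.stack([(P[...,:2]-o)@L,(P[...,:2]-o)@Y,P[...,2]],-1)
r=near&(X[...,0]>-.134)&(X[...,0]<-.04)&(np.abs(X[...,1]-.030)<.03)&(np.abs(P[...,2]-.022)<.004)
for lo,hi in((.005,.028),(.032,.055)):
    k=r&(X[...,1]>lo)&(X[...,1]<hi);f=cv2.fitLine(X[k][:,:2].astype(np.float32),cv2.DIST_HUBER,0,.01,.01).ravel()
    print("rail n",k.sum(),"y",np.percentile(X[k][:,1],[3,50,97]).round(4),"x",np.percentile(X[k][:,0],[2,98]).round(4),"ang",np.degrees(np.arctan2(f[1],f[0])))
k=near&(np.abs(X[...,0]+.02)<.025)&(np.abs(X[...,1]-.03)<.025)&(np.abs(P[...,2]-.039)<.004)
print("stop top x",np.percentile(X[k][:,0],[3,97]),"y",np.percentile(X[k][:,1],[3,97]),np.median(X[k][:,2]) if k.any() else 0)
E
python3 cl.py w4
```

```text
zhist (array([ 4969, 16820,   253, 13824,  1967,   217,   214,   876,  4722,
        2123,     3,     0]), array([-0.006,  0.   ,  0.006,  0.012,  0.018,  0.024,  0.03 ,  0.036,
        0.042,  0.048,  0.054,  0.06 ,  0.066]))
board z 0.01557037085500157 c (0.3975275158882141, 0.227051243185997) s (0.08731770515441895, 0.13784873485565186) yaw -48.913193 origin [0.41457798 0.1861944 ]Traceback (most recent call last):
  File "cl.py", line 20, in <module>
    k=r&(X[...,1]>lo)&(X[...,1]<hi);f=cv2.fitLine(X[k][:,:2].astype(np.float32),cv2.DIST_HUBER,0,.01,.01).ravel()
                                      ~~~~~~~~~~~^^^^^^^^^^^^^^^^^^^^^^^^^^^^^^^^^^^^^^^^^^^^^^^^^^^^^^^^
cv2.error: OpenCV(4.12.0) /io/opencv/modules/imgproc/src/linefit.cpp:50: error: (-215:Assertion failed) count > 0 in function 'fitLine2D_wods'
```

```bash
python3 - <<'E'
s=open("cl.py").read()
s=s.replace("near=(","L0=np.array([np.cos(th),np.sin(th)]);Y0=np.array([-L0[1],L0[0]]);near=(np.abs((P[...,:2]-c0)@L0+.042)<.108)&(np.abs((P[...,:2]-c0)@Y0-.014)<.088)&(")
s=s.replace("m=lab==1+np.argmax(st[1:,4])","m=np.isin(lab,1+np.nonzero(st[1:,4]>40)[0])")
open("cl.py","w").write(s)
E
python3 cl.py w4
```

```text
zhist (array([  713,  2546,    84, 13633,  1501,   217,   202,   811,  4307,
        2013,     3,     0]), array([-0.006,  0.   ,  0.006,  0.012,  0.018,  0.024,  0.03 ,  0.036,
        0.042,  0.048,  0.054,  0.06 ,  0.066]))
board z 0.015585810901453334 c (0.43693816661834717, 0.21692554652690887) s (0.13623329997062683, 0.1998227834701538) yaw -51.379814 origin [0.45221446 0.17537275]
rail n 690 y [0.0199 0.0231 0.0276] x [-0.1325 -0.0422] ang 0.12587047
rail n 537 y [0.0487 0.0509 0.0546] x [-0.1328 -0.0422] ang 0.10690928
stop top x [-0.02481256 -0.01105174] y [0.01169064 0.05347489] 0.03958969688143288
```

```bash
python3 -m handwheel '[[[0.015,0.03,0,0.005,0.005],[0.03,0.06,0.01,0.005,0.005],[0.044,0.095,0.05,0.005,0.005],[0.0565,0.124,0.09,0.005,0.005],[0.0565,0.124,0.13,0.005,0.005]]]' >/dev/null&& python3 -m handwheel '[[[0,0,0.03,0,0.005],[0,0,0.05,0,0.005],[0,0,0.05,0,0.005],[0,0,0.05,0,0.005]]]' && python3 look.py w5 end_stop front
```

```text
time: 10.3
ee_pos: [0.3964, 0.3042, 0.0862]
ee_rot: [-1.359, -2.832, 0.0]
force: [-0.1, 0.3, -1.6]
opening: 0.0139
gripper_force: 30.0
10.35 [0.3969 0.3044 0.0869] [1.35904109e+00 2.83194371e+00 1.84022794e-03]
front 0.84 [319.6 355.3] [0.4541 0.2336 0.    ]
front 0.57 5173 [[0.385, 0.2512, 0.0773], [0.4, 0.3007, 0.1179], [0.4406, 0.3174, 0.1193]]
```

View pics/w5.png

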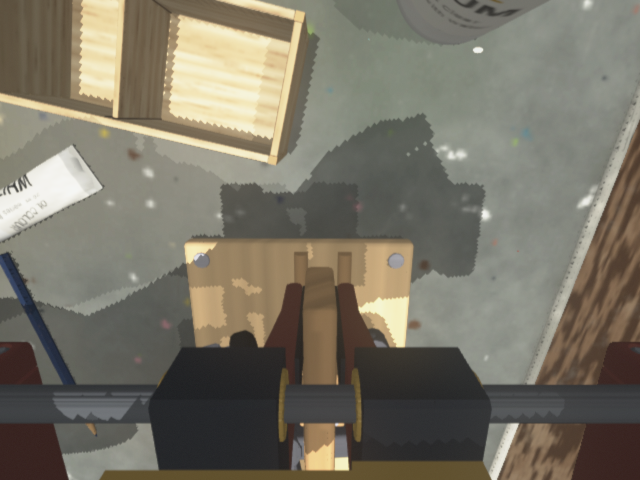

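The board's back edge runs from (187,240) to (412,240), and the rail ends are at columns ~301 and ~345 at row 255. The front is between them, around column 319. A small numeric check before lowering.

```bash
python3 - <<'E'
from h import *
z=np.load("w5.npz");d=z["d"];info=dict(camera_matrix=z["K"],world_to_cam=z["wc"])
o=np.array([.4577,.1797]);th=np.radians(-51.3);L=np.array([np.cos(th),np.sin(th)]);Y=np.array([-L[1],L[0]])
v,u=np.mgrid[0:480,0:640].astype(float);P=px2w(0,info,u,v,d)
X=np.stack([(P[...,:2]-o)@L,(P[...,:2]-o)@Y,P[...,2]],-1);X[d==0]=9
b=(np.abs(X[...,2]-.015)<.005)&(X[...,0]>-.16)&(X[...,0]<-.12)&(np.abs(X[...,1]-.014)<.1)
print("board y",np.percentile(X[b][:,1],[1,99]),"xmin",np.percentile(X[b][:,0],1),"z",np.median(X[b][:,2]))
f=(np.abs(X[...,2]-.118)<.006)&(np.abs(X[...,1]-.03)<.03)&(np.abs(X[...,0]+.13)<.03)
print("front top y",np.percentile(X[f][:,1],[2,98]),"xmin",np.percentile(X[f][:,0],[1,50]),"z",np.median(X[f][:,2]))
r=(np.abs(X[...,2]-.022)<.0035)&(X[...,0]>-.14)&(X[...,0]<-.12)&(np.abs(X[...,1]-.03)<.025)
h,e=np.histogram(X[r][:,1],bins=np.arange(.005,.0551,.0025));print(list(zip(e.round(4),h)))
ob=get_obs();p=np.array(ob["ee_pos"])[:2]-o;print("tcp clamp",p@L,p@Y)
E
```

```text
board y [-0.05818632  0.09112286] xmin -0.14204536172247634 z 0.015474112301259751
front top y [0.01593805 0.04531328] xmin [-0.14824795 -0.13776479] z 0.11818705935397042
[(np.float64(0.005), np.int64(0)), (np.float64(0.0075), np.int64(0)), (np.float64(0.01), np.int64(0)), (np.float64(0.0125), np.int64(48)), (np.float64(0.015), np.int64(100)), (np.float64(0.0175), np.int64(101)), (np.float64(0.02), np.int64(75)), (np.float64(0.0225), np.int64(0)), (np.float64(0.025), np.int64(0)), (np.float64(0.0275), np.int64(0)), (np.float64(0.03), np.int64(0)), (np.float64(0.0325), np.int64(0)), (np.float64(0.035), np.int64(0)), (np.float64(0.0375), np.int64(0)), (np.float64(0.04), np.int64(7)), (np.float64(0.0425), np.int64(99)), (np.float64(0.045), np.int64(99)), (np.float64(0.0475), np.int64(90)), (np.float64(0.05), np.int64(36)), (np.float64(0.0525), np.int64(0))]
tcp clamp -0.13494246056977005 0.030568223780198404
```

```bash
python3 -m handwheel '[[[0,0.001,0.02,0,0.005],[0,0.001,0.035,0,0.005],[0,0.001,0.045,0,0.005],[0,0.001,0.05,0,0.005],[0,0.001,0.052,0,0.005]]]' && python3 -m handwheel '[[[0,0,0.001,0,0.005],[0,0,0.002,0,0.005],[0,0,0.002,0,0.005]]]'
```

```text
time: 11.05
ee_pos: [0.3969, 0.3045, 0.0334]
ee_rot: [-1.358, -2.832, 0.001]
force: [0.2, 0.3, -0.8]
opening: 0.0139
gripper_force: 30.0
time: 11.35
ee_pos: [0.3974, 0.3046, 0.0321]
ee_rot: [1.359, 2.832, 0.001]
force: [-0.2, 0.4, -1.7]
opening: 0.0139
gripper_force: 30.0
```

```bash
python3 -m handwheel '[[[0,0,0.001,0,0.005],[0,0,0.001,0,0.005],[-0.002,0,0.001,0,0.005],[-0.005,0,0.001,0,0.005],[-0.007,0,0.001,0,0.005]]]' && python3 -m handwheel '[[[-0.001,0,0,0,0.005],[-0.002,0,0,0,0.005],[-0.0025,0,0,0,0.005]]]'
```

```text
time: 11.85
ee_pos: [0.4018, 0.2997, 0.0313]
ee_rot: [-1.359, -2.833, -0.002]
force: [-2.2, 3.3, 3.6]
opening: 0.0139
gripper_force: 30.0
time: 12.15
ee_pos: [0.4033, 0.2979, 0.0313]
ee_rot: [-1.359, -2.833, -0.002]
force: [-2.5, 2.9, 4.6]
opening: 0.014
gripper_force: 30.0
```

```bash
python3 -m handwheel '[[[0,0,-0.0005,0,0.005],[-0.001,0,-0.0005,0,0.005],[-0.002,0,-0.0005,0,0.005]]]' && python3 -m handwheel '[[[-0.0005,0,0,0,0.005],[-0.001,0,0,0,0.005],[-0.001,0,0,0,0.005]]]'&& python3 -m handwheel '[[[-0.0005,0,0,0,0.005],[-0.001,0,0,0,0.005],[-0.001,0,0,0,0.005]]]'
```

```text
time: 12.45
ee_pos: [0.4044, 0.2953, 0.0313]
ee_rot: [-1.359, -2.832, 0.0]
force: [-1.3, 0.9, 2.1]
opening: 0.014
gripper_force: 30.0
time: 12.75
ee_pos: [0.4051, 0.2945, 0.0313]
ee_rot: [1.359, 2.832, -0.0]
force: [-1.3, 0.6, 0.5]
opening: 0.0141
gripper_force: 30.0
time: 13.05
ee_pos: [0.4052, 0.2944, 0.0314]
ee_rot: [-1.358, -2.832, -0.001]
force: [-3.8, 2.9, 1.9]
opening: 0.0139
gripper_force: 30.0
```

```bash
python3 -m handwheel '[[[-0.0005,0,0,0,0.005],[-0.001,0,0,0,0.005],[-0.001,0,0,0,0.005],[-0.001,0,0,0,0.005]]]'; python3 look.py w6 end_stop >/dev/null; python3 - <<'E'
from h import *
o=np.array([.4577,.1797]);th=np.radians(-51.3);L=np.array([np.cos(th),np.sin(th)]);Y=np.array([-L[1],L[0]])
ob=get_obs();p=np.array(ob["ee_pos"])[:2]-o;f=np.array(ob["force"])[:2];print("tcp clamp",p@L,p@Y,"f",f@L,f@Y,ob["force"][2])
E
```

```text
time: 13.45
ee_pos: [0.4053, 0.2944, 0.0315]
ee_rot: [-1.357, -2.832, -0.002]
force: [-5.0, 5.3, 2.0]
opening: 0.0141
gripper_force: 30.0
tcp clamp -0.12229016636451885 0.03078482588439052 f -7.414693177004447 0.09586560861977349 1.2086804232423156
```

```bash
python3 -m handwheel '[[[0.001,0,0,0,0.005],[0.0015,0,0,0,0.005],[0.0015,0,0,0,0.02],[0.0015,0,0,0,0.03],[0.0015,0,0,0,0.036]]]' && python3 -m handwheel '[[[0,0,0,0,0.036],[0,0,-0.01,0,0.036],[0,0,-0.04,0,0.036],[0,0,-0.08,0,0.036],[0,0,-0.12,0,0.036]]]' && python3 -m handwheel '[[[0,-0.03,-0.03,0,0.036],[0,-0.06,-0.07,0,0.036],[0,-0.08,-0.1,0,0.036],[0,-0.1,-0.12,0,0.036],[0,-0.1,-0.12,0,0.036]]]' && python3 look.py w7 front knob end_stop handle_open clamp
python3 - <<'E'
from h import *
z=np.load("w7.npz");d=z["d"];info=dict(camera_matrix=z["K"],world_to_cam=z["wc"])
o=np.array([.4577,.1797]);th=np.radians(-51.3);L=np.array([np.cos(th),np.sin(th)]);Y=np.array([-L[1],L[0]])
p=np.load("front.npy");q=p[(p[:,2]>.055)&(p[:,2]<.07)][:,:2].astype(np.float32)-o.astype(np.float32)
q=np.c_[q@L,q@Y];r=cv2.minAreaRect(q.astype(np.float32));f=cv2.fitLine(q.astype(np.float32),2,0,.01,.01).ravel();print(len(q),r,np.degrees(np.arctan2(f[1],f[0])),np.median(p[:,2]))
E
```

```text
time: 14.1
ee_pos: [0.4058, 0.2936, 0.0313]
ee_rot: [1.36, 2.831, -0.001]
force: [-0.2, 0.4, -0.5]
opening: 0.0324
gripper_force: 0.0
time: 14.6
ee_pos: [0.4047, 0.2943, 0.1531]
ee_rot: [-1.358, -2.832, 0.001]
force: [0.8, 1.2, -0.0]
opening: 0.0362
gripper_force: 0.0
time: 15.1
ee_pos: [0.3269, 0.2316, 0.2739]
ee_rot: [1.357, 2.826, 0.001]
force: [0.5, -0.6, -1.1]
opening: 0.0361
gripper_force: 0.0
15.15 [0.3278 0.2313 0.2727] [1.35952747e+00 2.82625593e+00 6.69734951e-04]
front 0.82 [404.5 232. ] [0.4395 0.2602 0.    ]
front 0.89 2545 [[0.3944, 0.2194, 0.0218], [0.4201, 0.2564, 0.0591], [0.4616, 0.3037, 0.0648]]
knob 0.7 [398.2 234.7] [0.427  0.2552 0.024 ]
knob 0.96 436 [[0.3962, 0.2317, 0.0388], [0.4091, 0.2473, 0.0469], [0.4251, 0.258, 0.0531]]
end_stop 0.66 [401.3 271.7] [0.4655 0.2216 0.015 ]
handle_open 0.45 [485.5  27.3] [0.3464 0.4606 0.039 ]
clamp 0.65 [375.8 285. ] [0.4593 0.1847 0.    ]
1405 ((-0.08042193949222565, 0.030731074512004852), (0.10910606384277344, 0.014776596799492836), 0.10202520340681076) 0.14626613 0.0590920126881338
```

View pics/w7.png

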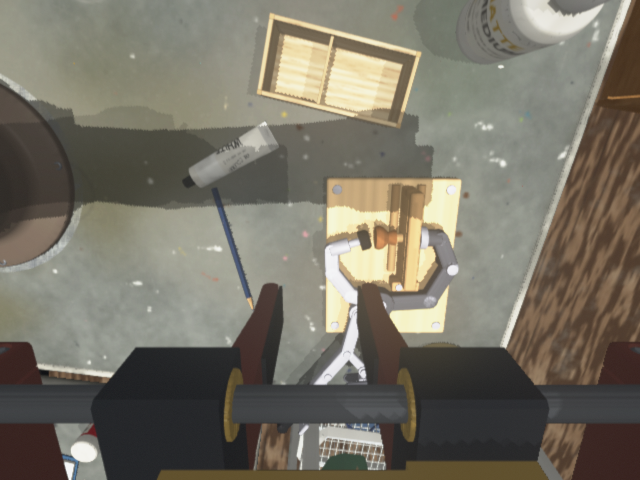

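The front stands between the rails at clamp (−80.4, 30.7), up against the stop. Knob at (385,238), pad at (364,240). Next I look at the handle.

```bash
python3 -m handwheel '[[[-0.03,-0.01,0,0,0],[-0.07,-0.024,0,0,0],[-0.11,-0.037,0,0,0],[-0.155,-0.052,0,0,0],[-0.2,-0.067,0,0,0]]]' >/dev/null && python3 -m handwheel '[[[-0.04,-0.014,0,0,0],[-0.08,-0.027,0,0,0],[-0.1,-0.034,0,0,0],[-0.1,-0.034,0,0,0],[-0.1,-0.034,0,0,0]]]' && python3 look.py w8 handle_open handle_shut lever_shut clamp
```

```text
time: 16.65
ee_pos: [0.4361, -0.0648, 0.271]
ee_rot: [-1.359, -2.831, -0.001]
force: [-0.1, 0.5, -0.4]
opening: 0.0002
gripper_force: 0.0
16.7 [ 0.436  -0.0642  0.2712] [-1.35701253e+00 -2.83248576e+00 -6.52402280e-04]
handle_shut 0.85 [405.  196.5] [ 0.5044 -0.0022  0.039 ]
clamp 0.77 [482.6  25.1] [0.4565 0.1798 0.    ]
```

View pics/w8.png

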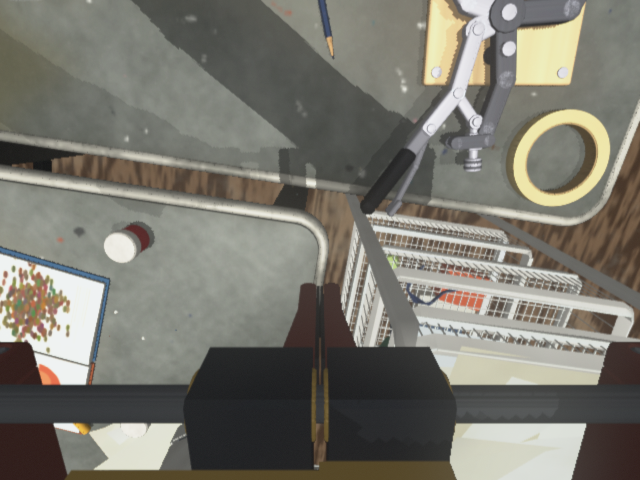

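The sleeve runs from (408,152) to its round end at (368,212), with the lever tab around (392,208). The cart's grey bar begins at (355,195). I measure the sleeve, tab and nearby obstacle heights.

```bash
cat > hd.py <<'E'
from h import *
import sys
z=np.load(sys.argv[1]+".npz");im,d=z["im"],z["d"];info=dict(camera_matrix=z["K"],world_to_cam=z["wc"])
o=np.array([.4577,.1797]);th=np.radians(-51.3);L=np.array([np.cos(th),np.sin(th)]);Y=np.array([-L[1],L[0]])
v,u=np.mgrid[0:480,0:640].astype(float);P=px2w(0,info,u,v,d)
X=np.stack([(P[...,:2]-o)@L,(P[...,:2]-o)@Y,P[...,2]],-1);X[d==0]=9
g=im.max(-1)
s=(g<60)&(X[...,2]>.03)&(X[...,2]<.06)&(X[...,0]>.07)&(X[...,0]<.21)&(X[...,1]>-.17)&(X[...,1]<-.02)
n,lab,st,_=cv2.connectedComponentsWithStats(s.astype(np.uint8));s=lab==1+np.argmax(st[1:,4])
q=X[s][:,:2].astype(np.float32);r=cv2.minAreaRect(q);print("sleeve n",s.sum(),"z",np.median(X[s][:,2]),r[1]);print((cv2.boxPoints(r)*1e3).round(1).tolist())
t=(X[...,2]>.025)&(X[...,2]<.065)&(X[...,0]>.12)&(X[...,0]<.22)&(X[...,1]>-.12)&(X[...,1]<-.0)&~s&(u<640)
# map
for a,b,m in((0.0,.5,0),):
    xs=np.arange(.08,.30,.02);ys=np.arange(-.26,.06,.02);print("y\\x",(xs*1e3).round())
    for y0 in ys:
        print(int(y0*1e3),[int(1e3*np.max(X[...,2][k])) if (k:=(X[...,0]>=x0)&(X[...,0]<x0+.02)&(X[...,1]>=y0)&(X[...,1]<y0+.02)&(v<345)).any() else None for x0 in xs])
E
python3 hd.py w8
```

```text
sleeve n 1226 z 0.0492498217976402 (0.016001921147108078, 0.07788698375225067)
[[118.5999984741211, -83.0999984741211], [182.1999969482422, -128.10000610351562], [191.39999389648438, -115.0], [127.80000305175781, -70.0]]
y\x [ 80. 100. 120. 140. 160. 180. 200. 220. 240. 260. 280.]
-260 [3, 2, 3, 355, -5, 3, 2, 2, 3, 2, 2]
-240 [3, 3, 2, 4, 0, 2, 2, 3, 2, 2, 3]
-220 [2, 2, 2, 2, 2, 1, 2, 2, 2, 2, 2]
-200 [3, 2, 2, 3, 323, -2, 2, 2, 2, 2, 2]
-180 [3, 2, 3, 2, 323, 286, 2, 3, 2, 2, 2]
-160 [3, 3, 3, 3, 323, None, None, -1, 0, -7, None]
-140 [3, 3, 2, 3, 51, 50, None, None, None, None, None]
-120 [2, 3, 3, 52, 52, 51, None, None, None, None, None]
-100 [3, 47, 52, 355, 52, 52, None, None, None, None, 133]
-80 [50, 49, 51, 46, 45, 1, None, None, None, None, 131]
-60 [50, 50, 2, 3, 2, 3, None, None, None, None, 116]
-40 [47, 51, 50, 2, 2, 3, None, None, None, None, 112]
-20 [50, 51, 49, 49, 2, 2, None, None, None, None, None]
0 [49, 51, 2, 3, 3, 3, -9, None, None, None, None]
19 [2, 2, 2, 2, 2, 3, 0, None, None, None, None]
39 [20, 21, 21, 21, 20, 2, 2, None, None, None, None]
```

```bash
cat >> hd.py <<'E'
print("obst")
k=(X[...,2]>.06)&(X[...,2]<.6)&((v<275)|((u>350)&(v<343)))&(d<9)&(d>0)
for y0 in np.arange(-.3,.2,.04):
    kk=k&(X[...,1]>=y0)&(X[...,1]<y0+.04)
    if kk.sum()>5: i=np.argsort(X[...,0][kk]);print(int(y0*1e3),kk.sum(),(X[kk][i[[0,len(i)//50,len(i)//2]]]*1e3).round().tolist(),int(X[kk][:,2].max()*1e3))
for uu,vv in((385,270),(405,300),(470,265),(365,205),(430,215),(395,205),(392,212),(398,198)): print(uu,vv,(X[vv,uu]*1e3).round())
E
python3 hd.py w8 | sed -n '/obst/,$p'
```

```text
obst
-180 24 [[167.0, -158.0, 322.0], [167.0, -158.0, 322.0], [168.0, -158.0, 319.0]] 321
-100 1247 [[145.0, -95.0, 355.0], [147.0, -92.0, 353.0], [286.0, -87.0, 116.0]] 354
-60 793 [[296.0, -53.0, 110.0], [297.0, -55.0, 110.0], [307.0, -49.0, 90.0]] 117
-20 521 [[301.0, -17.0, 109.0], [302.0, -14.0, 109.0], [314.0, 1.0, 64.0]] 113
19 378 [[314.0, 22.0, 60.0], [315.0, 26.0, 61.0], [321.0, 32.0, 74.0]] 87
59 322 [[319.0, 62.0, 64.0], [320.0, 62.0, 64.0], [326.0, 72.0, 67.0]] 77
99 245 [[325.0, 101.0, 61.0], [326.0, 104.0, 61.0], [331.0, 100.0, 69.0]] 69
139 73 [[331.0, 141.0, 61.0], [332.0, 143.0, 62.0], [334.0, 146.0, 63.0]] 64
385 270 [282. -82. -24.]
405 300 [282. -75.  63.]
470 265 [ 334.   95. -173.]
365 205 [ 178. -121.   48.]
430 215 [ 385.  191. -744.]
395 205 [178. -89.  48.]
392 212 [185. -93.  51.]
398 198 [172. -86.  45.]
```

```bash
python3 -m handwheel '[[[0.007,0.01,0.02,0.145,0],[0.014,0.02,0.06,0.29,0],[0.0197,0.0285,0.1,0.436,0],[0.0197,0.0285,0.14,0.436,0],[0.0197,0.0285,0.165,0.436,0]]]' >/dev/null && python3 look.py w9 handle_open && python3 hd.py w9 | head -2; python3 - <<'E'
import sys
sys.path.insert(0,".")
from h import *
o=np.array([.4577,.1797]);th=np.radians(-51.3);L=np.array([np.cos(th),np.sin(th)]);Y=np.array([-L[1],L[0]])
ob=get_obs();p=np.array(ob["ee_pos"])[:2]-o;M=R.from_rotvec(ob["ee_rot"]).as_matrix();print("tcp clamp",p@L,p@Y,ob["ee_pos"][2],"tooly clamp",M[:2,1]@L,M[:2,1]@Y)
E
```

```text
17.65 [ 0.4433 -0.0319  0.1015] [-1.93533175 -2.46753467  0.00438848]
sleeve n 3314 z 0.04939635573128444 (0.01574653759598732, 0.07817298918962479)
[[118.30000305175781, -82.5999984741211], [182.0, -128.0], [191.10000610351562, -115.19999694824219], [127.5, -69.80000305175781]]
tcp clamp 0.15727893465145096 -0.14196251398322304 0.10562288241858708 tooly clamp 0.4209698268873067 0.9070706785298014
```

View pics/w9.png

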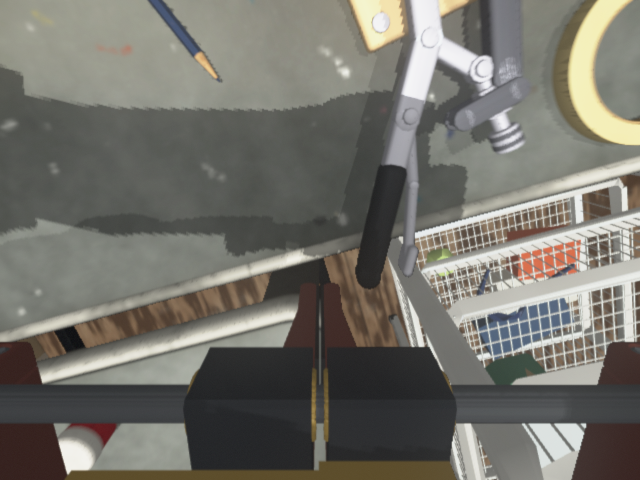

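The sleeve lies from (390,165) to (368,285), just right of the closed fingertips at (320,285), and the path down beside it is free. Descend.

```bash
python3 -m handwheel '[[[0,0,0.035,0,0],[0,0,0.065,0,0],[0,0,0.076,0,0],[0,0,0.076,0,0]]]' | sed -n 2,4p; cat > st.py <<'E'
from h import *
o=np.array([.4577,.1797]);th=np.radians(-51.3);L=np.array([np.cos(th),np.sin(th)]);Y=np.array([-L[1],L[0]])
ob=get_obs();p=np.array(ob["ee_pos"])[:2]-o;M=R.from_rotvec(ob["ee_rot"]).as_matrix();f=np.array(ob["force"])
print("t",ob["time"],"tcp clamp",((p@L)*1e3).round(1),((p@Y)*1e3).round(1),"z",round(ob["ee_pos"][2],4),"f tool",(M.T@f).round(1))
E
python3 st.py; python3 -m handwheel '[[[0,0.003,0,0,0],[0,0.006,0,0,0],[0,0.009,0,0,0],[0,0.011,0,0,0],[0,0.012,0,0,0]]]' >/dev/null; python3 st.py; python3 -m handwheel '[[[0,0.001,0,0,0],[0,0.002,0,0,0],[0,0.003,0,0,0],[0,0.004,0,0,0],[0,0.005,0,0,0]]]' >/dev/null; python3 st.py
```

```text
ee_pos: [0.4463, -0.0322, 0.0306]
ee_rot: [-1.939, -2.471, 0.001]
force: [0.8, 0.5, -0.3]
t 18.15 tcp clamp 158.3 -141.4 z 0.0306 f tool [0.2 0.9 0.3]
t 18.65 tcp clamp 163.6 -130.2 z 0.0308 f tool [-0.4 -0.7  0.6]
t 19.15 tcp clamp 165.1 -126.8 z 0.0301 f tool [ 1.  -2.9 -0.5]
```

```bash
for i in 1; do python3 -m handwheel '[[[0,0.002,0,0,0],[0,0.004,0,0,0],[0,0.006,0,0,0],[0,0.008,0,0,0],[0,0.01,0,0,0]]]' >/dev/null; python3 st.py; python3 -m handwheel '[[[0,0.001,0,0,0],[0,0.002,0,0,0],[0,0.003,0,0,0],[0,0.004,0,0,0],[0,0.005,0,0,0]]]' >/dev/null; python3 st.py; done
```

```text
t 19.65 tcp clamp 169.1 -116.9 z 0.0303 f tool [ 3.9 -4.5 -1.1]
t 20.15 tcp clamp 170.2 -114.2 z 0.0297 f tool [ 2.9 -9.  -1.9]
```

```bash
python3 -m handwheel '[[[0,0.001,0,0,0],[0,0.002,0,0,0],[0,0.003,0,0,0],[0,0.003,0,0,0]]]' >/dev/null; python3 st.py; python3 -m handwheel '[[[0,0.001,0,0,0],[0,0.002,0,0,0],[0,0.003,0,0,0],[0,0.003,0,0,0]]]' >/dev/null; python3 st.py
```

```text
t 20.55 tcp clamp 170.9 -112.5 z 0.0294 f tool [  3.4 -10.3  -2.4]
t 20.95 tcp clamp 171.8 -110.4 z 0.0292 f tool [  3.4 -12.8  -3.4]
```

```bash
python3 -m handwheel '[[[0,0.001,0,0,0],[0,0.0015,0,0,0],[0,0.002,0,0,0],[0,0.002,0,0,0]]]' >/dev/null; python3 st.py; python3 -m handwheel '[[[0,0.001,0,0,0],[0,0.0015,0,0,0],[0,0.002,0,0,0],[0,0.002,0,0,0]]]' >/dev/null; python3 st.py
```

```text
t 21.35 tcp clamp 172.4 -108.4 z 0.0292 f tool [  6.1 -12.6  -2.3]
t 21.75 tcp clamp 173.1 -106.2 z 0.0293 f tool [  6.  -12.7  -2.6]
```

```bash
python3 -m handwheel '[[[0.0005,0.001,0,0,0],[0.001,0.002,0,0,0],[0.0015,0.003,0,0,0],[0.002,0.004,0,0,0]]]' >/dev/null; python3 st.py; python3 -m handwheel '[[[0.0005,0.001,0,0,0],[0.001,0.002,0,0,0],[0.0015,0.003,0,0,0],[0.002,0.004,0,0,0]]]' >/dev/null; python3 st.py
```

```text
t 22.15 tcp clamp 174.2 -101.6 z 0.0295 f tool [  1.1 -10.6  -2.7]
t 22.55 tcp clamp 175.3 -96.9 z 0.0298 f tool [-0.6 -9.3 -2.5]
```

```bash
python3 -m handwheel '[[[0.0002,0.001,0,0,0],[0.0005,0.002,0,0,0],[0.0007,0.003,0,0,0],[0.001,0.004,0,0,0]]]' >/dev/null; python3 st.py; python3 -m handwheel '[[[0.0002,0.001,0,0,0],[0.0005,0.002,0,0,0],[0.0007,0.003,0,0,0],[0.001,0.004,0,0,0]]]' >/dev/null; python3 st.py;  python3 -m handwheel '[[[0.0002,0.001,0,0,0],[0.0005,0.002,0,0,0],[0.0007,0.003,0,0,0],[0.001,0.004,0,0,0]]]' >/dev/null; python3 st.py
```

```text
t 22.95 tcp clamp 176.4 -92.4 z 0.0299 f tool [-1.2 -7.9 -1.3]
t 23.35 tcp clamp 177.5 -88.4 z 0.03 f tool [-2. -9. -3.]
t 23.75 tcp clamp 178.6 -84.0 z 0.0301 f tool [-2.9 -5.8 -1.9]
```

```bash
python3 -m handwheel '[[[0,0.001,0,0,0],[0,0.002,0,0,0],[0,0.003,0,0,0],[0,0.003,0,0,0]]]' >/dev/null; python3 st.py; python3 -m handwheel '[[[0,0.001,0,0,0],[0,0.002,0,0,0],[0,0.003,0,0,0],[0,0.003,0,0,0]]]' >/dev/null; python3 st.py;  python3 -m handwheel '[[[0,0.001,0,0,0],[0,0.002,0,0,0],[0,0.002,0,0,0]]]' >/dev/null; python3 st.py
```

```text
t 24.15 tcp clamp 179.6 -80.1 z 0.0303 f tool [-0.8 -5.1 -1. ]
t 24.55 tcp clamp 180.6 -76.2 z 0.0305 f tool [ 0.9 -3.  -0.5]
t 24.85 tcp clamp 181.7 -74.5 z 0.0305 f tool [ 1.2 -1.4  0.1]
```

```bash
python3 -m handwheel '[[[0,0.001,0,0,0],[0,0.0015,0,0,0],[0,0.0015,0,0,0]]]' >/dev/null; python3 st.py; python3 -m handwheel '[[[0,0.001,0,0,0],[0,0.0015,0,0,0],[0,0.0015,0,0,0]]]' >/dev/null; python3 st.py; python3 look.py w10 >/dev/null;  python3 hd.py w10 | head -2
```

```text
t 25.15 tcp clamp 182.4 -73.3 z 0.0305 f tool [-0.5 -0.6  0.9]
t 25.45 tcp clamp 182.9 -72.0 z 0.0305 f tool [-0.2  0.3  0.6]
sleeve n 6472 z 0.0494610594357764 (0.016014983877539635, 0.07879598438739777)
[[124.5999984741211, -41.5], [201.1999969482422, -60.099998474121094], [204.89999389648438, -44.5], [128.39999389648438, -25.899999618530273]]
```

```bash
python3 -m handwheel '[[[0,-0.004,0,0,0],[0,-0.01,0,0,0],[0,-0.016,0,0,0],[0,-0.02,-0.03,0,0],[0,-0.02,-0.07,0,0]]]' >/dev/null; python3 -m handwheel '[[[0,0.02,-0.045,0,0],[0,0.05,-0.08,0,0],[0,0.08,-0.08,0,0],[0,0.08,-0.08,0,0],[0,0.08,-0.08,0,0]]]' >/dev/null; python3 st.py; python3 look.py w11 lever_shut handle_shut knob pad;  python3 hd.py w11 | head -2; python3 - <<'E'
import sys
from h import *
z=np.load("w11.npz");im,d=z["im"],z["d"];info=dict(camera_matrix=z["K"],world_to_cam=z["wc"])
o=np.array([.4577,.1797]);th=np.radians(-51.3);L=np.array([np.cos(th),np.sin(th)]);Y=np.array([-L[1],L[0]])
v,u=np.mgrid[0:480,0:640].astype(float);P=px2w(0,info,u,v,d)
X=np.stack([(P[...,:2]-o)@L,(P[...,:2]-o)@Y,P[...,2]],-1);X[d==0]=9
t=(X[...,2]>.036)&(X[...,2]<.06)&(X[...,0]>.16)&(X[...,0]<.23)&(X[...,1]>-.043)&(X[...,1]<.03)
n,lab,st,_=cv2.connectedComponentsWithStats(t.astype(np.uint8))
for i in range(1,n):
    if st[i,4]>15:
        q=X[lab==i];print(st[i],(np.percentile(q,[2,50,98],0)*1e3).round(1).tolist(),(cv2.boxPoints(cv2.minAreaRect(q[:,:2].astype(np.float32)))*1e3).round(1).tolist())
E
```

```text
t 26.5 tcp clamp 207.3 -18.7 z 0.1796 f tool [ 0.4 -0.3  0.1]
26.55 [0.5722 0.006  0.1794] [-1.93811648 -2.47053309  0.00260168]
lever_shut 0.79 [276.4 213.1] [0.5361 0.0074 0.039 ]
sleeve n 1996 z 0.049384065266049604 (0.016333257779479027, 0.07758986949920654)
[[125.0999984741211, -41.79999923706055], [200.5, -60.20000076293945], [204.39999389648438, -44.29999923706055], [129.0, -25.899999618530273]]
[286 175  22  46 392] [[160.7, -28.0, 37.3], [178.1, -23.5, 45.6], [194.7, -20.2, 52.5]] [[159.6999969482422, -26.299999237060547], [195.8000030517578, -29.399999618530273], [196.5, -21.399999618530273], [160.39999389648438, -18.200000762939453]]
[266 182  22  45 373] [[160.6, -42.9, 36.8], [172.3, -39.8, 48.3], [193.2, -34.4, 50.8]] [[158.3000030517578, -42.20000076293945], [195.0, -49.900001525878906], [196.8000030517578, -41.29999923706055], [160.10000610351562, -33.70000076293945]]
```

View pics/w11.png

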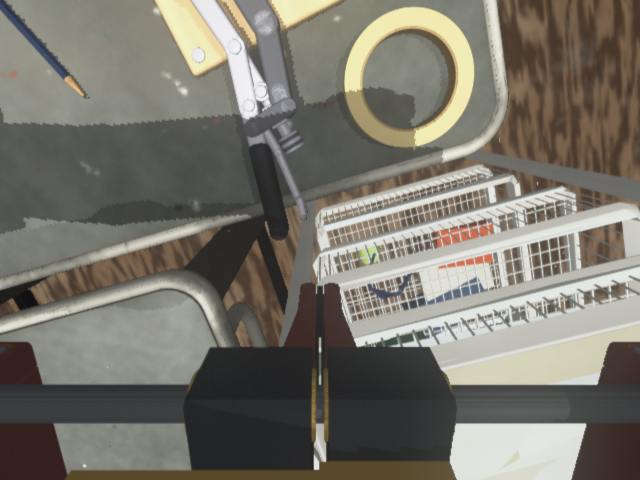

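The handle is locked: sleeve at (265,190), release lever's tab at about (298,205), the +y side free. I come down on the tab's +y side.

```bash
python3 -m handwheel '[[[0.01,0.005,0.02,-0.11,0],[0.021,0.0103,0.06,-0.22,0],[0.021,0.0103,0.1,-0.22,0],[0.021,0.0103,0.135,-0.22,0],[0.021,0.0103,0.149,-0.22,0]]]' >/dev/null; python3 -m handwheel '[[[0,0,0,0,0],[0,-0.002,0,0,0],[0,-0.005,0,0,0],[0,-0.007,0,0,0]]]' >/dev/null;python3 st.py;  python3 -m handwheel '[[[0,-0.001,0,0,0],[0,-0.002,0,0,0],[0,-0.003,0,0,0],[0,-0.004,0,0,0]]]' >/dev/null;python3 st.py
```

```text
t 27.85 tcp clamp 192.4 -6.2 z 0.033 f tool [-0.3  0.5  0.1]
t 28.25 tcp clamp 190.9 -10.6 z 0.0315 f tool [-0.9  0.4  0.1]
```

```bash
python3 -m handwheel '[[[0,-0.001,0,0,0],[0,-0.002,0,0,0],[0,-0.003,0,0,0],[0,-0.004,0,0,0]]]' >/dev/null;python3 st.py;python3 -m handwheel '[[[0,-0.001,0,0,0],[0,-0.002,0,0,0],[0,-0.003,0,0,0],[0,-0.003,0,0,0]]]' >/dev/null;python3 st.py;python3 -m handwheel '[[[0,-0.001,0,0,0],[0,-0.002,0,0,0],[0,-0.002,0,0,0]]]' >/dev/null;python3 st.py
```

```text
t 28.65 tcp clamp 190.3 -14.1 z 0.0315 f tool [-0.3  2.   0.4]
t 29.05 tcp clamp 189.6 -17.4 z 0.0315 f tool [-0.9  2.7 -0.3]
t 29.35 tcp clamp 188.8 -19.6 z 0.0314 f tool [0.  1.1 0.2]
```

```bash
python3 look.py w12 >/dev/null;  python3 hd.py w12 | head -2; python3 -m handwheel '[[[0,-0.001,0,0,0],[0,-0.002,0,0,0],[0,-0.002,0,0,0]]]' >/dev/null;python3 st.py
```

```text
sleeve n 6203 z 0.049326002077217546 (0.016278667375445366, 0.07352422922849655)
[[124.19999694824219, -43.29999923706055], [195.39999389648438, -61.79999923706055], [199.39999389648438, -46.0], [128.3000030517578, -27.5]]
t 29.7 tcp clamp 188.1 -22.0 z 0.0311 f tool [-1.   0.4  0.6]
```

```bash
python3 -m handwheel '[[[0,-0.001,0,0,0],[0,-0.002,0,0,0],[0,-0.003,0,0,0]]]' >/dev/null;python3 st.py; python3 look.py w13 >/dev/null;  python3 hd.py w13 | head -2;
```

```text
t 30.0 tcp clamp 187.8 -24.4 z 0.0313 f tool [ 0.3 -0.9 -0.5]
sleeve n 6944 z 0.04930477934889635 (0.016523348167538643, 0.07911565154790878)
[[118.30000305175781, -82.4000015258789], [182.8000030517578, -128.1999969482422], [192.3000030517578, -114.69999694824219], [127.80000305175781, -68.9000015258789]]
```

```bash
python3 -m handwheel '[[[0,0.008,0,0,0],[0,0.015,-0.02,0,0],[0,0.015,-0.06,0,0],[0,0.015,-0.11,0,0],[0,0.015,-0.16,0,0]]]' >/dev/null; python3 -m handwheel '[[[0.04,0,-0.03,0,0],[0.08,0,-0.06,0,0],[0.12,0,-0.08,0,0],[0.16,0,-0.08,0,0],[0.19,0,-0.08,0,0]]]' >/dev/null;  python3 -m handwheel '[[[0,-0.03,0,0,0],[0,-0.05,0,0,0],[0,-0.05,0,0,0],[0,-0.05,0,0,0]]]' >/dev/null;python3 st.py; python3 look.py w14 front knob knob_seat
cat > chk.py <<'E'
from h import *
o=np.array([.4577,.1797],np.float32);th=np.radians(-51.3);L=np.array([np.cos(th),np.sin(th)]);Y=np.array([-L[1],L[0]])
p=np.load("front.npy");q=p[(p[:,2]>.057)&(p[:,2]<.07)][:,:2]-o;q=np.c_[q@L,q@Y].astype(np.float32)
f=cv2.fitLine(q,2,0,.01,.01).ravel();print(len(q),cv2.minAreaRect(q),np.degrees(np.arctan2(f[1],f[0])))
k=np.load("knob.npy");k=k[(k[:,2]>.03)&(k[:,2]<.06)][:,:2]-o;print("knob y",np.percentile(k@Y,[1,50,99]),"x",np.median(k@L))
E
python3 chk.py
```

```text
t 31.45 tcp clamp -4.8 -17.1 z 0.272 f tool [-0.3  1.2  0.1]
31.5 [0.4416 0.1729 0.2718] [1.65687275e+00 2.66823800e+00 1.69241696e-03]
front 0.93 [351.4 120. ] [0.4369 0.2643 0.    ]
front 0.91 2488 [[0.4006, 0.2232, 0.0349], [0.426, 0.2585, 0.0628], [0.467, 0.3045, 0.065]]
knob 0.66 [347.7 119.9] [0.4316 0.2618 0.024 ]
knob 0.97 472 [[0.4065, 0.2386, 0.0416], [0.4193, 0.2524, 0.0481], [0.4306, 0.2631, 0.0531]]
knob_seat 0.65 [341.5 119.3] [0.4255 0.2594 0.024 ]
1773 ((-0.07997708022594452, 0.034654103219509125), (0.014622947201132774, 0.10914041846990585), 89.86556243896484) -0.024493402
knob y [0.00465722 0.01355485 0.02708959] x -0.0805566834659774
```

View pics/w14.png

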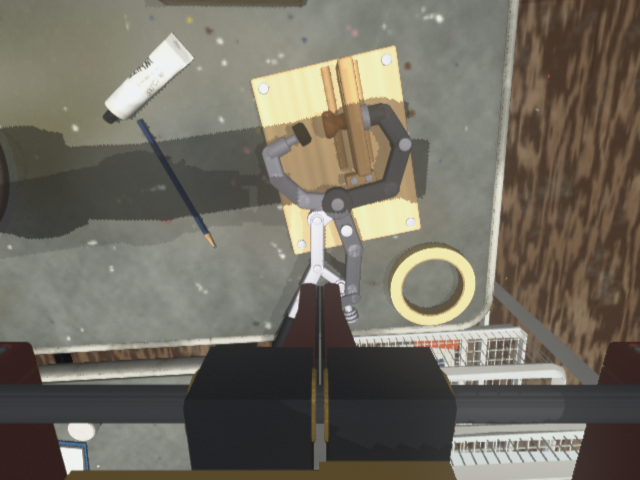

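The jaw stands wide open, with the pad at (300,133) clear of the knob at (332,124). The front is up against the stop with the knob seated, so I hand in.

```bash
python3 -c "
from bench import *;print(close_job())"
```

```text
the job is handed in; nothing more can be done
None
```

The job is handed in; the judge returned no result. In my last camera check the front stood in the slot against the end stop, the knob was home, and the jaw had sprung wide open after the clamp locked and released.

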